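# Set the photometer's filter by clicks and read

### The job

The sample is already in the photometer: push its lid shut, then slide the filter lever from its parked end three clicks to the third notch, without ever running past that notch, and with the lever there press the round read button down and let it come back up. It is all light fingertip work: pick nothing up, leave the sample in its well and leave the other things on the bench and on the instrument where they stand.

Things in the scene. Friction and masses are not known exactly. Their poses are not given: they have to be found in the camera images.
- photometer: bench filter photometer, a cream flat-topped box 220 (x) x 330 (y) x 85 mm high, fixed to the bench, turned a little in yaw. Origin at the centre of its underside; own x points to its rear (away from the robot), y to its left, z up. On its flat top (z = 85): the sample lid left and rear, the filter lever right and rear, the read button front and middle. A slim display is in its front face.
- lid_hinge (a point): point on the lid's hinge line (parallel to the photometer's y), at the middle of the lid's width, 1 mm above the photometer's top, at its x = 78, y = 85 mm
- lid_edge (a point): middle of the free front edge of the lid's upper face. The lid is a grey shallow cover 90 mm long from hinge to free edge, 84 mm wide, its upper face 20 mm above the hinge line when shut. A 9 mm thumb tab stands out from the front edge.
- lid (a joint): lid angle: 0 = shut (level), grows as the free front edge rises. It starts open at 0.5 to 0.9 rad; the stiff hinge keeps it where it is left, and about 1 N on its upper face pushes it down. It stops at 0.
- lever_top (a point): centre of the top of the filter lever's grip: a black upright tab 30 mm (photometer x) x 12 mm (photometer y, the sliding direction) x 34 mm high, its top 42 mm and its underside 8 mm above the photometer's top. It rises out of a straight dark slot; six short dark tick marks in front of the slot stand at the notches. At the start its place is photometer x = 30, y = -125 mm.
- filter_lever (a joint): lever travel in m along the photometer's +y (towards the lid): 0 = parked notch, where it starts. Spring notches every 0.014: first click 0.014, second 0.028, third 0.042, fourth 0.056, fifth 0.070; stops just beyond both ends. Leaving a notch takes about 5 to 6 N a quarter of the way to the next; past the crest half-way between notches it snaps ahead by itself into the next notch (force drops to nothing) and stays there.
- read_button_top (a point): centre of the top of the round read button, 28 mm across, standing on the photometer's top near its front edge, at its x = -70, y = 5 mm; pressed straight down
- read_button (a joint): button travel in m: 0 = up, 0.006 = fully down, which takes 4 N; it springs back
- cuvette: clear square sample cuvette, 12.5 x 12.5 x 45 mm, standing in the well under the lid and 7 mm proud of the top; stays there. Origin at the centre of its underside.
- vial: bystander: small capped vial, 22 mm across, 40 mm tall, standing on the photometer's top in front of the lever; origin at the centre of its underside
- adapter_a: bystander: glass joint adapter, 30 mm across, 70 mm tall, standing on the bench; origin at the centre of its underside
- adapter_b: bystander: second glass joint adapter, the same size; origin at the centre of its underside
- conical_flask: bystander: conical flask, 72 mm across the foot, 104 mm tall; origin at the centre of its underside
- joint_clip: bystander: ring-shaped joint clip, 32 mm across, 12 mm high, lying on the bench; origin at the centre of its underside
- spatula: bystander: thin steel lab spatula, 160 mm long, 4 mm thick, lying on the bench; origin under its middle
- beaker: bystander: beaker, 60 mm across, 75 mm tall; origin at the centre of its underside

How it is judged:
By the outcome, as a careful person would: the job done as asked, in the order asked, and still so for the second after the job is handed in, with the robot touching nothing.
It also fails if it takes over 64 s, if anything falls off the work surface, if the arm or the gripper's body presses on something with over 40 N, if the wrist force passes 120 N, or if a joint passes its speed limit or range.

### The arm

A 7-joint arm with a two-finger parallel gripper is mounted at the origin on the work surface. World frame = base frame: x ahead of the robot, y to its left, z up, the work surface at z = 0. Lengths are in m, angles in rad, forces in N, time in s.
With the tool pointing down it reaches from about 0.425 to 0.925 m from the base axis. Payload 6.8 kg.
Tool frame: the origin (TCP) lies midway between the tips of the shut fingers; the grasp point (between the pads) lies r.grip_point_offset behind it (r.grip_point_offset is the distance from the TCP to the grasp point, in m); z points along the fingers, y is the direction in which the jaws open and shut (so a half turn about z gives the same grasp; the last joint's range is limited). The gripper opens to 85 mm and grips with 20 to 120 N. Pads are 22 mm wide; open, the fingers measure 114 mm over their backs; the gripper's body (76 mm by 85 mm) begins 54 mm behind the grasp point. The pads swing forward as they close: fully open they stand 13 mm farther back than shut.
Start: joints at [1.195, 0.477, 0.022, 1.555, -0.011, 1.109, -0.083], TCP at [0.179, -0.651, 0.203] pointing down, gripper open.
Joint ranges: [-2.96, 2.96], [-0.34, 2.1], [-1.41, 1.46], [0.24, 2.44], [-1.37, 4.51], [0.17, 1.92], [-2.96, 2.96]. Speed limits (rad/s): [2.39, 2.39, 3.14, 3.14, 3.14, 3.14, 3.14].

### API

Orientations are given as a rotation vector (axis times angle).
In Python, from bench import r gives the robot as it stands. The module is installed in compiled form; this text tells all that it offers.
- The arm moves only by the tool play_rows, never from a script. Its argument "deltas" is a list of rows, each a list of 3 entries, a list of its own where there are three numbers: the finger opening in mm, from 0 to 85.4, then the shift along the tool's x, y, z in mm, then the turn, a rotation vector about the tool's x, y, z in rad. A call has 1 to 8 rows; each row is the pose to reach, as a shift and turn from the pose measured when the call began, along the tool's axes at that moment; what a row does not reach only later rows make up. A row lasts 1/8 s, in which the tool goes at most 62.5 mm and 10.7 degrees, less where a joint would pass 70% of its speed; a pose out of reach is approached as far as the arm can. A call with a gripper value outside its range is refused whole. The fingers move at their own pace and stop on an object; "squeeze" is the grip in N (left out, the last holds). Time passes only in rows, so rows that repeat a pose let the fingers close. It gives the time, the measured TCP pose, the force and the opening at its end, in the units of the state.
- r.get_obs(): the state, without advancing time (a new reading comes with each control period).
- r.grab_frame(name): name is "side" or "top" or "wrist"; returns (picture, depth): 480x640x3 uint8, red, green, blue; 480x640 float32, m along the optical axis (not along the pixel's ray), 0 where there is no reading.
- r.camera_model(name): a dict with "mtx" (3x3 intrinsics, pixels), "rvec" (rotation vector, rad) and "tvec" (3), from world to camera coordinates, as OpenCV has them; the wrist camera has in their place "T_tool_cam" (4x4, takes a point from camera to tool coordinates, whose origin is the TCP and whose axes are the flange's). Camera axes: x right, y down, z forward; pixel columns grow to the right and rows downward; lengths in m; the calibration is good to about 2 mm. A picture is of the moment at which its call begins: read the wrist's pose just before it. camera_model takes no time and is no camera call.
- r.hand_in(): hands the job in, once; it reports no verdict.
The state is a dict: "clock": time; "joints": joint angles; "qvel": joint speeds; "tau": joint torques, N m; "tcp_pos": TCP position; "orientation": TCP orientation; "contact_force": force on the tool from outside, world axes, zero at the start; "moment": the same for the moment, N m; "grip_width": finger opening in m.
Only numpy, scipy, OpenCV 4.12 (cv2) and the standard library are available. Lean on these libraries where they do the work, as an engineer would, in place of code of your own. Each camera call takes 0.05 s, during which the arm holds its last target. There are 200 camera calls.

## Working session

There is one attempt and no reset: what is moved stays moved. The work goes in short steps, Python scripts to look and compute and a tool call to move; the robot and the scene stay as the last step left them, time stands still between calls to the robot, and variables do not carry over. Pictures are saved under pics/ and viewed, about 8 in all and at most 12, crops included, and the job is handed in when it is done.

Besides the shell and the picture viewer there is one more tool, called in YAML: its name, and indented under it one key for each argument. play_rows: Moves the arm, as the interface text tells. Its arguments: {"type":"object","properties":{"deltas":{"type":"array"},"squeeze":{"type":"number"}},"required":["deltas"]}

```bash
mkdir -p pics
python3 - <<'E'
from bench import r
import cv2,numpy as np
o=r.get_obs();print({k:np.round(v,3).tolist() for k,v in o.items()},r.grip_point_offset)
ims=[]
for n in("top","side"):
    p,d=r.grab_frame(n);np.savez(f"{n}.npz",p=p,d=d);cv2.imwrite(f"pics/{n}0.png",p[:,:,::-1])
    m=r.camera_model(n);R=cv2.Rodrigues(np.array(m["rvec"],float))[0];print(n,m["mtx"],(-R.T@np.ravel(m["tvec"])).round(3),R.round(2).tolist())
print(r.camera_model("wrist"))
E
```

```text
{'clock': 0.0, 'joints': [1.195, 0.478, 0.022, 1.556, -0.011, 1.109, -0.083], 'qvel': [-0.0, 0.001, -0.0, -0.002, -0.001, 0.0, -0.002], 'tau': [0.001, -59.645, 1.608, -28.12, 0.013, 0.009, -0.0], 'tcp_pos': [0.178, -0.65, 0.202], 'orientation': [-3.112, -0.419, 0.001], 'contact_force': [-0.477, 0.138, 0.445], 'moment': [0.001, -0.005, 0.01], 'grip_width': 0.085} 0.0187
top [[486.27189265   0.         318.81234969]
 [  0.         486.27189265 243.95289813]
 [  0.           0.           1.        ]] [0.47  0.009 0.849] [[0.01, -1.0, -0.02], [-1.0, -0.0, -0.09], [0.09, 0.02, -1.0]]
side [[471.35274418   0.         326.14803403]
 [  0.         471.35274418 239.41802762]
 [  0.           0.           1.        ]] [0.349 0.797 0.645] [[-0.96, -0.27, -0.0], [-0.15, 0.54, -0.83], [0.23, -0.8, -0.56]]
{'mtx': array([[419.20759433,   0.        , 315.37277373],
       [  0.        , 419.20759433, 239.9588188 ],
       [  0.        ,   0.        ,   1.        ]]), 'T_tool_cam': array([[-8.52190153e-04, -9.47488397e-01, -3.19789012e-01,
         8.25933685e-02],
       [ 9.99998948e-01, -4.32133808e-04, -1.38449875e-03,
        -6.79646542e-05],
       [ 1.17360486e-03, -3.19789855e-01,  9.47487768e-01,
        -1.70413586e-01],
       [ 0.00000000e+00,  0.00000000e+00,  0.00000000e+00,
         1.00000000e+00]])}
```

View pics/top0.png

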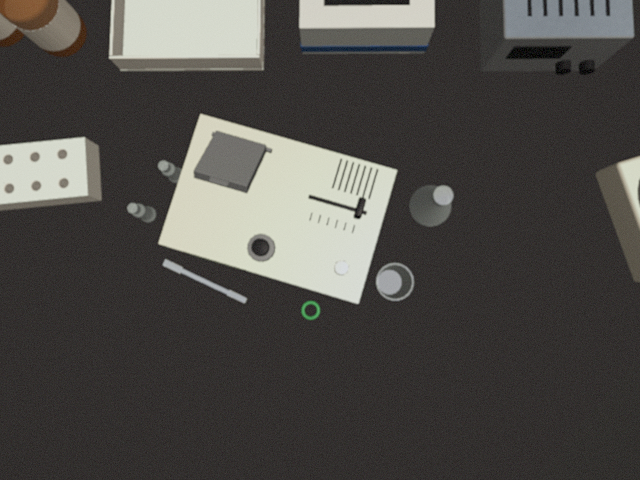

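View pics/side0.png

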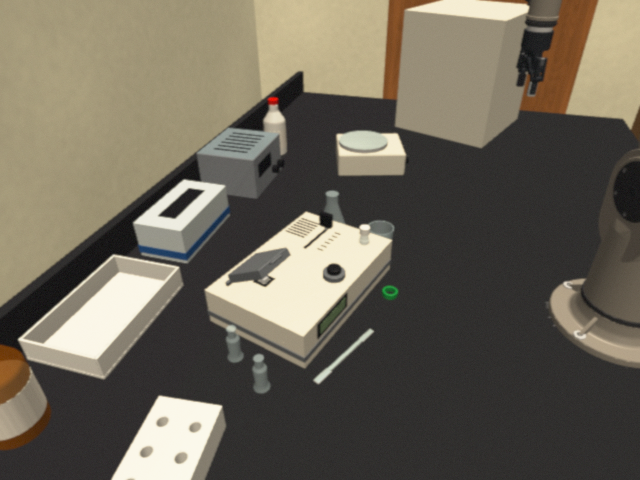

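The top view shows the box corners at about (201,114), (397,170), (359,303) and (159,243). The lid is at (232,160), the lever at (360,208), the button at (261,247) and the vial at (342,268). The side view confirms the lid is partly open and the vial stands in front of the lever.

```bash
cat > h.py <<'E'
import numpy as np,cv2
from scipy.spatial.transform import Rotation as Ro
from bench import r
def cam(n,o=None):
    m=r.camera_model(n);K=np.array(m["mtx"])
    if n=="wrist":
        T=np.eye(4);T[:3,:3]=Ro.from_rotvec(o["orientation"]).as_matrix();T[:3,3]=o["tcp_pos"]
        T=T@m["T_tool_cam"];return K,T[:3,:3],T[:3,3]
    R=cv2.Rodrigues(np.array(m["rvec"],float))[0];return K,R.T,-R.T@np.ravel(m["tvec"])
def ray(c,uv,z):
    K,R,t=c;d=(np.c_[np.atleast_2d(uv),np.ones(len(np.atleast_2d(uv)))]@np.linalg.inv(K).T)@R.T
    return t+d*((z-t[2])/d[:,2])[:,None]
def pts(c,d):
    K,R,t=c;v,u=np.mgrid[:480,:640];q=np.stack([u,v,np.ones_like(u)],-1)@np.linalg.inv(K).T*d[...,None]
    return q@R.T+t
E
python3 - <<'E'
from h import *
f=np.load("top.npz");p,d=f["p"],f["d"];c=cam("top")
P=pts(c,d)
m=((p.min(2)>150)).astype(np.uint8)
m=cv2.morphologyEx(m,cv2.MORPH_CLOSE,np.ones((5,5)))
n,l,s,_=cv2.connectedComponentsWithStats(m);k=l[230,220];print(s[k])
co=cv2.findContours((l==k).astype(np.uint8),cv2.RETR_EXTERNAL,cv2.CHAIN_APPROX_NONE)[0][0]
rect=cv2.minAreaRect(cv2.convexHull(co));B=cv2.boxPoints(rect);print(B)
# edges on top plane
W=ray(c,co[:,0].astype(float),0.085)[:,:2];(cx,cy),sz,a=cv2.minAreaRect(W.astype(np.float32)*1000);print(cx,cy,sz,a)
cor=cv2.boxPoints(((cx,cy),sz,a));print(cor)
e=max([cor[1]-cor[0],cor[2]-cor[1]],key=np.linalg.norm);e=e*np.sign(e[1]);yaw=np.arctan2(-e[0],e[1]);print("yaw",yaw)
C=np.array([cx,cy])/1000;Rz=np.array([[np.cos(yaw),-np.sin(yaw)],[np.sin(yaw),np.cos(yaw)]])
for nm,uv,z in(("lever",(360,205),.127),("button",(261,247),.095),("vial",(342,268),.125)):
    w=ray(c,uv,z)[0];print(nm,w.round(4),((w[:2]-C)@Rz*1000).round(1),"depth",P[uv[1],uv[0]].round(3))
for nm,q in(("lever",(30,-125)),("button",(-70,5)),("hinge",(78,85)),("lidedge0",(-12,85))):print(nm,(C+Rz@np.array(q)/1000).round(4))
# lid in photometer frame from depth
L=(np.abs(p.astype(int)-90).max(2)<50)&(P[...,2]>.095)&(np.arange(640)<285)&(np.arange(480)[:,None]>125)&(np.arange(480)[:,None]<200)
Q=P[L];q=np.c_[(Q[:,:2]-C)@Rz,Q[:,2]-.085]*1000;print(len(q),q.min(0),q.max(0));A=np.polyfit(q[:,0],q[:,2],1);print(A,np.arctan(A[0]))
E
```

```text
[  159   114   238   190 24887]
[[157.87161  243.76147 ]
 [198.02756  109.908264]
 [398.1193   169.93579 ]
 [357.96335  303.789   ]]
595.4183349609375 91.75405883789062 (331.42987060546875, 221.60321044921875) 73.76192474365234
[[442.69806 -36.36682]
 [655.4611  -98.33356]
 [748.1386  219.87494]
 [535.37555 281.84167]]
yaw -0.28340793
lever [ 0.5912 -0.0368  0.127 ] [  31.9 -124.6] depth [ 0.591 -0.037  0.126]
button [0.53   0.1153 0.095 ] [-69.4   4.4] depth [0.529 0.114 0.106]
vial [ 0.4969 -0.0101  0.125 ] [ -66.2 -125.3] depth [ 0.497 -0.01   0.126]
lever [ 0.5893 -0.0366]
button [0.5296 0.1161]
hinge [0.6941 0.1516]
lidedge0 [0.6077 0.1767]
2885 [ -97.33765848 -114.28082966   10.09056889] [ 85.79244987 131.02388739 763.60537201]
[ -2.20569266 141.10367583] -1.145141517695469
```

```bash
cat >> h.py <<'E'
C=np.array([.5954,.0918]);yaw=-.2834;Rz=np.array([[np.cos(yaw),-np.sin(yaw)],[np.sin(yaw),np.cos(yaw)]])
def toph(P): P=np.atleast_2d(P);return np.c_[(P[:,:2]-C)@Rz,P[:,2]-.085]*1000
def delta(*targets):
    """photometer-frame targets (mm, z above its top), tool down, tool x along photometer x -> tool deltas"""
    o=r.get_obs();R=Ro.from_rotvec(o["orientation"]);G=Ro.from_euler('z',yaw)*Ro.from_euler('x',np.pi)
    for t in targets:
        w=np.r_[C+Rz@np.array(t[:2])/1000,.085+t[2]/1000]
        print(t,"shift",R.inv().apply((w-o["tcp_pos"])*1000).round(1),"turn",(R.inv()*G).as_rotvec().round(3))
    print("now",toph(o["tcp_pos"]).round(1),"F",o["contact_force"].round(2),"t",o["clock"],"w",o["grip_width"])
E
python3 - <<'E'
from h import *
f=np.load("top.npz");p,d=f["p"],f["d"];q=toph(pts(cam("top"),d).reshape(-1,3));g=p.reshape(-1,3).astype(int)
m=(abs(q[:,1]-85)<36)&(q[:,0]>-5)&(q[:,0]<95)&(q[:,2]>12)&(g.max(1)<130)&(g.max(1)>60);s=q[m]
for x in range(0,95,10):
    k=abs(s[:,0]-x)<5; print(x,k.sum(),np.median(s[k,2]) if k.any() else 0, s[k,1].min() if k.any() else 0, s[k,1].max() if k.any() else 0)
b=abs(q[:,0]+70)+abs(q[:,1]-5)<8;print("button z",np.percentile(q[b,2],[10,50,90]))
delta((35,-330,150),(35,85,150),(35,85,110))
E
```

```text
0 162 54.7542280048371 49.22330645453041 120.77610167743659
10 325 61.141667645337975 49.08244898217219 120.41016114953347
20 289 57.20155383098509 49.73290450209407 120.84651300795473
30 279 51.46407965687856 49.13394538346138 120.21704505837181
40 276 46.07190511374755 49.0619114892774 120.86851759103325
50 269 40.53992118468027 49.046164907071116 120.98478274191292
60 262 34.93730674641233 49.05012330420251 120.77236761713361
70 255 29.50031029275453 49.075128089427395 120.59814704286889
80 245 23.92256575919545 49.143677390495995 120.75242528549944
90 0 0 0 0
button z [20.58447432 22.8042624  24.4049726 ]
(35, -330, 150) shift [ 455.5 -306.   -33. ] turn [-0.002  0.001  0.551]
(35, 85, 150) shift [ 672.8 -659.6  -32.4] turn [-0.002  0.001  0.551]
(35, 85, 110) shift [ 672.8 -659.5    7.6] turn [-0.002  0.001  0.551]
now [[-192.8 -829.2  116.6]] F [ 1.2   0.51 -0.18] t 0.1 w 0.08527470226628567
```

play_rows:
  deltas:
    - [0,[55,-36,-33],[0,0,0.1]]
    - [0,[105,-70,-40],[0,0,0.2]]
    - [0,[155,-105,-40],[0,0,0.3]]
    - [0,[205,-140,-40],[0,0,0.4]]
    - [0,[255,-172,-40],[0,0,0.5]]
    - [0,[305,-205,-40],[0,0,0.551]]
    - [0,[355,-240,-40],[0,0,0.551]]
    - [0,[405,-273,-40],[0,0,0.551]]
  squeeze: 20

```text
clock: 1.1
tcp_pos: [0.4976, -0.2782, 0.2418]
orientation: [-3.109, 0.443, 0.002]
contact_force: [1.0, -0.5, -0.0]
grip_width: -0.0001
```

```bash
python3 -c "
from h import *
delta((20,85,110),(20,85,80),(-40,-60,120))"
```

```text
(20, 85, 110) shift [  10.7 -467.5   47.4] turn [-0.001  0.001  0.   ]
(20, 85, 80) shift [  10.7 -467.5   77.4] turn [-0.001  0.001  0.   ]
(-40, -60, 120) shift [ -49.4 -322.5   37.3] turn [-0.001  0.001  0.   ]
now [[   9.5 -382.6  156.8]] F [ 0.96 -0.53 -0.05] t 1.1 w -5.2254330023990556e-05
```

play_rows:
  deltas:
    - [0,[2,-58,0],[0,0,0]]
    - [0,[4,-117,0],[0,0,0]]
    - [0,[6,-176,0],[0,0,0]]
    - [0,[8,-235,0],[0,0,0]]
    - [0,[10,-294,0],[0,0,0]]
    - [0,[11,-353,10],[0,0,0]]
    - [0,[11,-411,25],[0,0,0]]
    - [0,[11,-467,47],[0,0,0]]

```text
clock: 2.1
tcp_pos: [0.6392, 0.1691, 0.1951]
orientation: [-3.108, 0.443, 0.0]
contact_force: [-0.1, -0.4, -0.1]
grip_width: 0.0002
```

```bash
python3 -c "
from h import *
delta((20,85,70),(10,85,21))"
```

```text
(20, 85, 70) shift [-0.4  1.5 40.1] turn [-0.002  0.001  0.   ]
(10, 85, 21) shift [-10.4   1.6  89.1] turn [-0.002  0.001  0.   ]
now [[ 20.4  86.5 110.1]] F [-0.06 -0.44 -0.12] t 2.1 w 0.0001938601274808004
```

play_rows:
  deltas:
    - [0,[0,1,20],[0,0,0]]
    - [0,[0,1,38],[0,0,0]]
    - [0,[0,1,46],[0,0,0]]
    - [0,[0,1,52],[0,0,0]]
    - [0,[-2,1,58],[0,0,0]]
    - [0,[-4,1,64],[0,0,0]]
    - [0,[-6,1,70],[0,0,0]]
    - [0,[-8,1,75],[0,0,0]]

```text
clock: 3.1
tcp_pos: [0.631, 0.1706, 0.1199]
orientation: [-3.108, 0.443, 0.0]
contact_force: [-1.0, 0.5, -0.2]
grip_width: 0.0
```

```bash
python3 -c "
from h import *
delta((8,85,21))"
```

```text
(8, 85, 21) shift [-4.1  0.6 13.9] turn [-0.002  0.001  0.   ]
now [[12.2 85.6 34.9]] F [-1.01  0.52 -0.16] t 3.1 w 3.0693819900225965e-05
```

play_rows:
  deltas:
    - [0,[-1,0.5,4],[0,0,0]]
    - [0,[-2,0.5,7],[0,0,0]]
    - [0,[-3,0.5,10],[0,0,0]]
    - [0,[-4,0.5,12],[0,0,0]]
    - [0,[-4,0.5,13],[0,0,0]]
    - [0,[-4,0.5,14],[0,0,0]]

```text
clock: 3.85
tcp_pos: [0.6271, 0.1713, 0.1059]
orientation: [-3.108, 0.443, 0.0]
contact_force: [-1.0, -0.4, 1.2]
grip_width: 0.0001
```

play_rows:
  deltas:
    - [0,[0,0,0.5],[0,0,0]]
    - [0,[0,0,1],[0,0,0]]
    - [0,[0,0,1],[0,0,0]]

```text
clock: 4.22
tcp_pos: [0.6272, 0.1713, 0.1049]
orientation: [-3.108, 0.443, -0.0]
contact_force: [-0.5, 0.5, -0.9]
grip_width: 0.0001
```

play_rows:
  deltas:
    - [0,[0,0,1],[0,0,0]]
    - [0,[0,0,1],[0,0,0]]

```text
clock: 4.47
tcp_pos: [0.6273, 0.1712, 0.1038]
orientation: [-3.108, 0.443, -0.0]
contact_force: [0.8, -0.1, -0.3]
grip_width: -0.0001
```

play_rows:
  deltas:
    - [0,[0,0,1],[0,0,0]]
    - [0,[0,0,1],[0,0,0]]

```text
clock: 4.72
tcp_pos: [0.6272, 0.1712, 0.1027]
orientation: [-3.108, 0.443, 0.0]
contact_force: [0.1, -0.4, 0.1]
grip_width: -0.0001
```

```bash
python3 -c "
from h import *
p,d=r.grab_frame('side');cv2.imwrite('pics/s1.png',cv2.resize(p[170:350,180:420,::-1],None,fx=3,fy=3))"
```

```text
(no output)
```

View pics/s1.png

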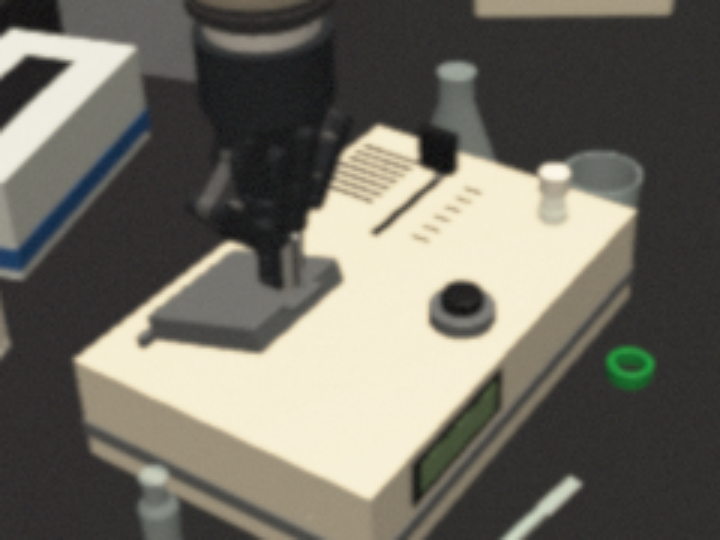

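The crop shows the fingertips on the lid at about (285,280), with the lid nearly or fully level. I'll press on until I feel the stop.

play_rows:
  deltas:
    - [0,[0,0,1],[0,0,0]]
    - [0,[0,0,1.5],[0,0,0]]

```text
clock: 5.03
tcp_pos: [0.6271, 0.1712, 0.1011]
orientation: [-3.108, 0.443, 0.0]
contact_force: [-0.5, 1.2, 0.7]
grip_width: -0.0001
```

play_rows:
  deltas:
    - [0,[0,0,1],[0,0,0]]
    - [0,[0,0,1.5],[0,0,0]]

```text
clock: 5.28
tcp_pos: [0.6271, 0.1712, 0.0995]
orientation: [-3.108, 0.443, 0.0]
contact_force: [-0.8, -0.1, 0.7]
grip_width: 0.0001
```

```bash
cat > lid.py <<'E'
from h import *
p,d=r.grab_frame('side');q=toph(pts(cam('side'),d).reshape(-1,3));q[(d.ravel()==0)]=1e6
for y in(60,112):
  for x in range(-15,80,10):
    k=(abs(q[:,0]-x)<5)&(abs(q[:,1]-y)<10)&(q[:,2]<90);print(y,x,k.sum(),np.percentile(q[k,2],[10,50,90]).round(1) if k.any() else 0)
E
python3 lid.py; python3 -c "
from h import *
delta()"
```

```text
60 -15 37 [-1.8 -0.7  0.1]
60 -5 107 [-0.9 31.7 42.9]
60 5 54 [-1.4 -0.2 41.9]
60 15 15 [-2.1 -0.8 38.4]
60 25 0 0
60 35 0 0
60 45 6 [28.9 29.8 30.5]
60 55 24 [26.4 27.4 28.7]
60 65 22 [23.8 24.6 25.9]
60 75 24 [20.9 22.  23.4]
112 -15 41 [-1.4 -0.2  0.8]
112 -5 127 [-0.7 32.4 42.7]
112 5 70 [-1.3  0.2 41.8]
112 15 68 [-1.3  0.5 39.2]
112 25 58 [-1.3  1.5 36.4]
112 35 52 [-1.6 31.7 33.7]
112 45 41 [-0.7 29.3 31.2]
112 55 38 [-1.5 26.7 28.2]
112 65 29 [18.6 24.6 25.6]
112 75 29 [20.9 21.8 23.5]
now [[ 8.2 85.  14.5]] F [-0.32 -0.06  1.68] t 5.325 w 8.585742116006494e-05
```

Run:
```python
from h import *
p,d=r.grab_frame('side');c=cam('side');q=toph(pts(c,d).reshape(-1,3)).reshape(480,640,3)
o=r.get_obs();K,R,t=c;u=K@(R.T@(o["tcp_pos"]-t));print("tcp px",u[:2]/u[2])
for v in range(230,280,4): print(v,[tuple(q[v,x].round(0).astype(int).tolist()) for x in range(264,292,4)])
cv2.imwrite('pics/s2.png',cv2.resize(p[225:300,220:320,::-1],None,fx=7,fy=7))
```

```text
tcp px [275.04137618 278.27629986]
230 [(-3, 116, 142), (-5, 109, 138), (-9, 103, 137), (-10, 94, 131), (-7, 80, 123), (-9, 72, 119), (-5, 55, 108)]
234 [(-3, 117, 134), (-5, 109, 130), (-7, 102, 127), (-9, 93, 123), (-7, 81, 115), (-10, 73, 112), (-5, 56, 101)]
238 [(11, 102, 112), (0, 105, 118), (-7, 102, 119), (-10, 96, 116), (-6, 80, 106), (-3, 65, 97), (-6, 58, 94)]
242 [(13, 100, 102), (4, 100, 106), (-5, 101, 109), (-11, 97, 109), (-5, 80, 97), (78, -36, 0), (72, -42, -1)]
246 [(-5, 122, 113), (6, 99, 96), (-4, 101, 101), (-4, 90, 95), (-4, 79, 88), (69, -24, 0), (64, -31, -2)]
250 [(-6, 124, 107), (-4, 112, 99), (-1, 98, 90), (-4, 91, 87), (-3, 79, 79), (62, -14, -1), (53, -16, 0)]
254 [(-2, 120, 95), (-4, 113, 92), (0, 97, 80), (-4, 92, 78), (-3, 80, 71), (54, -3, -2), (46, -6, -1)]
258 [(52, 61, 29), (9, 99, 69), (0, 98, 72), (-3, 91, 69), (-4, 82, 63), (10, 53, 40), (3, 50, 41)]
262 [(42, 73, 31), (10, 99, 60), (1, 99, 64), (-4, 93, 62), (-4, 82, 55), (1, 64, 41), (-5, 60, 41)]
266 [(32, 86, 34), (16, 92, 44), (2, 98, 54), (-1, 91, 50), (-2, 81, 45), (-7, 76, 43), (-6, 62, 34)]
270 [(24, 96, 35), (14, 96, 39), (6, 94, 40), (-2, 93, 43), (-9, 89, 44), (-14, 84, 42), (-8, 66, 28)]
274 [(12, 110, 40), (4, 108, 42), (-2, 105, 42), (-9, 101, 43), (-14, 97, 42), (-9, 80, 28), (7, 47, -1)]
278 [(3, 120, 41), (-4, 118, 43), (-5, 109, 38), (-7, 101, 33), (-8, 90, 26), (7, 61, -1), (0, 58, 0)]
```

View pics/s2.png

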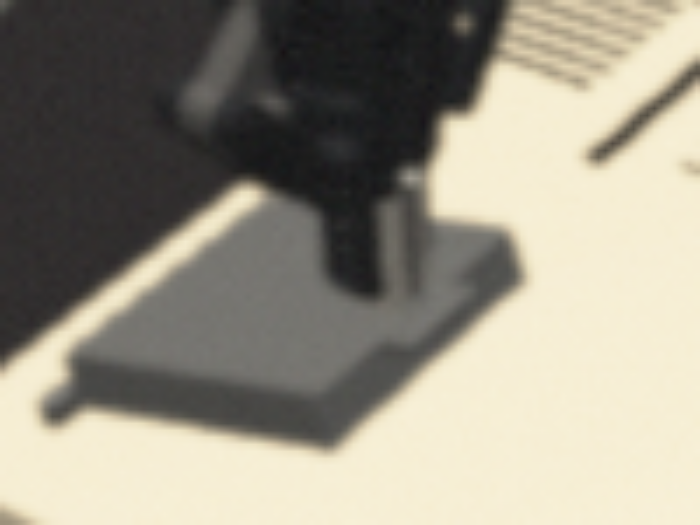

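The zoom shows the lid still partly open, at about 0.26 rad. The visible tip meets its face near z≈41 mm above the top, while the TCP reads 14 mm. I'll check with the wrist camera.

Run:
```python
from h import *
o=r.get_obs();p,d=r.grab_frame('wrist');c=cam('wrist',o);q=toph(pts(c,d).reshape(-1,3)).reshape(480,640,3)
cv2.imwrite('pics/w1.png',p[:,:,::-1]);np.savez('w1.npz',p=p,d=d)
K,R,t=c;u=K@(R.T@(o["tcp_pos"]-t));print("tcp px",u[:2]/u[2],toph(t))
for v in range(20,480,50): print(v,[tuple(q[v,x].round(0).astype(int).tolist()) for x in range(30,640,80)])
T=r.camera_model('wrist')["T_tool_cam"]
```

```text
tcp px [316.26501249 292.57157006] [[ 90.88303379  84.88491546 184.89748541]]
20 [(134, 251, -86), (134, 205, -87), (134, 158, -85), (133, 112, -85), (134, 66, -86), (134, 19, -87), (133, -26, -85), (133, -73, -85)]
70 [(107, 257, -86), (107, 210, -87), (102, 137, 0), (102, 104, -2), (102, 71, -1), (102, 38, -2), (102, 5, -1), (102, -28, -2)]
120 [(78, 264, -86), (78, 214, -87), (91, 85, 185), (83, 103, 20), (83, 72, 20), (82, 39, 7), (82, 2, -2), (82, -32, -2)]
170 [(47, 270, -86), (47, 218, -86), (61, 141, -1), (65, 103, 25), (64, 72, 23), (60, 34, -2), (61, -1, -1), (61, -35, 1)]
220 [(14, 277, -85), (27, 200, -39), (37, 144, -2), (46, 103, 30), (46, 72, 29), (38, 33, -1), (37, -5, -2), (38, -41, -1)]
270 [(-23, 285, -85), (-23, 229, -86), (13, 146, -1), (28, 103, 35), (28, 72, 35), (12, 30, -2), (12, -8, -2), (13, -46, -1)]
320 [(-62, 294, -85), (-56, 229, -73), (-15, 148, -1), (8, 103, 39), (16, 73, 53), (-14, 28, -1), (-14, -12, -1), (-15, -52, -2)]
370 [(-106, 304, -86), (-106, 243, -86), (-44, 151, -1), (21, 98, 88), (22, 76, 89), (-44, 26, -1), (-44, -16, -1), (-44, -58, -1)]
420 [(-152, 313, -85), (-153, 250, -86), (20, 114, 106), (25, 95, 112), (26, 78, 113), (19, 58, 105), (-66, -14, 11), (-75, -64, 0)]
470 [(-206, 326, -86), (19, 127, 119), (1, 117, 103), (26, 94, 125), (25, 79, 124), (0, 56, 102), (19, 45, 119), (20, 30, 120)]
```

View pics/w1.png

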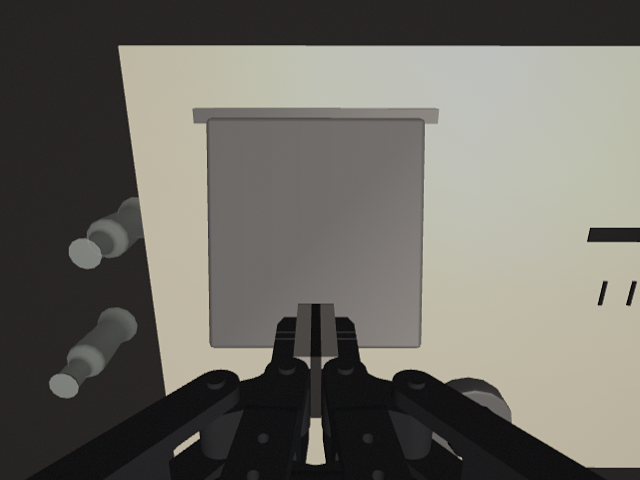

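The wrist view shows the pads' ends at (316,304) on the lid, while the TCP projects to (316,292). I'll lift off and see where the tips are when free.

play_rows:
  deltas:
    - [0,[0,0,-20],[0,0,0]]
    - [0,[0,0,-40],[0,0,0]]
    - [0,[0,0,-60],[0,0,0]]
    - [0,[0,0,-60],[0,0,0]]

```text
clock: 5.92
tcp_pos: [0.6287, 0.1716, 0.1626]
orientation: [-3.106, 0.443, -0.007]
contact_force: [0.0, 0.3, -0.5]
grip_width: 0.0001
```

```bash
python3 - <<'E'
from h import *
o=r.get_obs();p,d=r.grab_frame('wrist')
cv2.imwrite('pics/w2.png',p[200:,160:480,::-1]);np.savez('w2.npz',p=p,d=d)
print(toph(o["tcp_pos"]),o["grip_width"])
T=np.array(r.camera_model('wrist')["T_tool_cam"]);K=np.array(r.camera_model('wrist')["mtx"])
v,u=np.mgrid[:480,:640];Q=(np.stack([u,v,np.ones_like(u)],-1)@np.linalg.inv(K).T*d[...,None])@T[:3,:3].T+T[:3,3];Q*=1000
for v in range(280,400,6): print(v,[tuple(Q[v,x].round(0).astype(int).tolist()) for x in (302,309,316,323,330)])
E
python3 lid.py | head -10
```

```text
[[ 9.68815071 85.94595639 77.57546328]] 9.136391779005114e-05
280 [(-10, -8, 35), (-10, -4, 37), (-10, 0, 36), (-10, 4, 35), (-9, 7, 35)]
286 [(-14, -8, 36), (-14, -4, 36), (-14, 0, 36), (-13, 4, 34), (-14, 7, 36)]
292 [(-16, -8, 35), (-17, -4, 36), (-17, 0, 35), (-17, 4, 35), (-17, 7, 35)]
298 [(-20, -8, 34), (-20, -4, 34), (-20, 0, 34), (-19, 4, 33), (-19, 7, 33)]
304 [(11, -5, -33), (11, -3, -32), (11, 0, -33), (11, 2, -33), (11, 5, -32)]
310 [(12, -5, -38), (11, -3, -37), (11, 0, -37), (11, 2, -37), (11, 5, -37)]
316 [(12, -5, -43), (11, -3, -41), (11, 0, -42), (12, 2, -42), (11, 5, -41)]
322 [(11, -5, -46), (11, -2, -45), (12, 0, -46), (11, 2, -45), (11, 5, -46)]
328 [(11, -5, -49), (11, -2, -50), (11, 0, -49), (11, 2, -50), (11, 4, -49)]
334 [(11, -5, -53), (11, -2, -52), (11, 0, -52), (11, 2, -53), (11, 4, -53)]
340 [(11, -4, -57), (11, -2, -57), (11, 0, -56), (11, 2, -57), (11, 4, -56)]
346 [(11, -4, -60), (11, -2, -60), (11, 0, -60), (11, 2, -60), (12, 4, -61)]
352 [(11, -4, -62), (12, -2, -64), (11, 0, -64), (12, 2, -64), (11, 4, -63)]
358 [(11, -4, -66), (10, -2, -65), (11, 0, -66), (11, 2, -66), (11, 4, -65)]
364 [(12, -4, -71), (9, -2, -65), (9, 0, -65), (9, 2, -65), (13, 4, -71)]
370 [(12, -4, -73), (7, -2, -66), (6, 0, -64), (12, 2, -73), (11, 4, -72)]
376 [(12, -4, -75), (7, -2, -69), (4, 0, -65), (10, 2, -73), (12, 4, -76)]
382 [(12, -4, -78), (7, -2, -72), (2, 0, -65), (8, 2, -73), (12, 4, -79)]
388 [(12, -4, -81), (6, -2, -74), (0, 0, -65), (8, 2, -75), (13, 3, -81)]
394 [(12, -4, -83), (5, -2, -74), (-2, 0, -65), (6, 2, -75), (12, 3, -83)]
60 -15 33 [-1.9 -0.6  0.8]
60 -5 108 [-0.8 30.7 42.5]
60 5 62 [-1.5  0.5 41.5]
60 15 33 [-0.7 37.9 39.4]
60 25 28 [34.3 36.  37.3]
60 35 24 [31.2 32.8 34.4]
60 45 27 [29.  30.2 31. ]
60 55 25 [25.7 27.1 28.9]
60 65 23 [22.9 24.3 25.4]
60 75 22 [20.9 21.9 22.8]
```

View pics/w2.png

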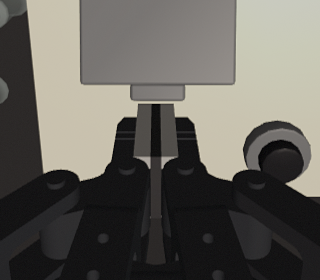

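The free tips end about 28-30 mm behind the reported TCP (tool z ≈ -30), which matches where they touched the lid. I'll treat the tip as TCP minus 28 mm and carry on closing.

play_rows:
  deltas:
    - [0,[0,0,25],[0,0,0]]
    - [0,[0,0,50],[0,0,0]]
    - [0,[0,0,60],[0,0,0]]
    - [0,[0,0,66],[0,0,0]]
    - [0,[0,0,71],[0,0,0]]
    - [0,[0,0,75],[0,0,0]]
    - [0,[0,0,78],[0,0,0]]
    - [0,[0,0,80],[0,0,0]]

```text
clock: 7.02
tcp_pos: [0.6272, 0.1712, 0.0799]
orientation: [-3.108, 0.443, -0.001]
contact_force: [-0.2, -0.4, 0.8]
grip_width: 0.0001
```

play_rows:
  deltas:
    - [0,[0,0,1],[0,0,0]]
    - [0,[0,0,2],[0,0,0]]

```text
clock: 7.28
tcp_pos: [0.6273, 0.1712, 0.078]
orientation: [-3.108, 0.443, -0.001]
contact_force: [-0.3, -0.1, 0.4]
grip_width: -0.0002
```

play_rows:
  deltas:
    - [0,[0,0,1],[0,0,0]]
    - [0,[0,0,1.5],[0,0,0]]

```text
clock: 7.52
tcp_pos: [0.6274, 0.1712, 0.0773]
orientation: [-3.108, 0.443, -0.001]
contact_force: [-3.2, -0.8, 9.0]
grip_width: -0.0002
```

Contact is firm (9 N) with the TCP at 0.0773 m, so the lid is at its stop and the tip offset is about 28.5 mm. I'll lift off and check the lid.

play_rows:
  deltas:
    - [0,[0,0,-20],[0,0,0]]
    - [0,[0,0,-45],[0,0,0]]
    - [0,[0,0,-60],[0,0,0]]
    - [0,[0,0,-60],[0,0,0]]

```text
clock: 8.02
tcp_pos: [0.6284, 0.1715, 0.1391]
orientation: [-3.107, 0.443, -0.006]
contact_force: [-0.4, 0.6, 0.2]
grip_width: 0.0002
```

```bash
python3 lid.py | grep -v " 0 0$"; python3 -c "
from h import *
delta((32,-150,60),(32,-155,35),(32,-155,-6))"
```

```text
60 -15 79 [-1.4  5.  19.3]
60 -5 38 [19.3 20.4 21.2]
60 5 37 [19.  20.2 21.3]
60 15 33 [19.1 20.3 21.2]
60 25 33 [19.2 20.5 21.3]
60 35 31 [19.2 20.5 21.7]
60 45 33 [19.1 20.3 21.6]
60 55 33 [19.1 20.6 21.7]
60 65 33 [19.3 20.6 21.5]
60 75 22 [19.1 19.8 20.9]
112 -15 99 [-1.1  6.7 18.3]
112 -5 42 [18.5 20.4 21.6]
112 5 40 [19.4 20.2 22. ]
112 15 34 [19.2 20.2 21.2]
112 25 44 [19.7 20.7 21.3]
112 35 38 [19.6 20.5 21.4]
112 45 36 [19.8 20.3 21.6]
112 55 34 [19.5 20.4 21.6]
112 65 37 [19.3 20.3 21.4]
112 75 24 [19.1 20.4 21.3]
(32, -150, 60) shift [ 23.3 235.1  -7.8] turn [-0.002 -0.002  0.   ]
(32, -155, 35) shift [ 23.3 240.2  17.2] turn [-0.002 -0.002  0.   ]
(32, -155, -6) shift [ 23.2 240.3  58.2] turn [-0.002 -0.002  0.   ]
now [[ 8.7 85.2 52.8]] F [ 0.1  -0.5  -0.13] t 8.075 w -0.00015659230202223347
```

play_rows:
  deltas:
    - [0,[10,50,0],[0,0,0]]
    - [0,[23,105,0],[0,0,0]]
    - [0,[23,160,0],[0,0,0]]
    - [0,[23,205,0],[0,0,0]]
    - [0,[23,240,0],[0,0,0]]
    - [0,[23,240,15],[0,0,0]]
    - [0,[23,240,15],[0,0,0]]

```text
clock: 8.95
tcp_pos: [0.5812, -0.0647, 0.1202]
orientation: [-3.108, 0.442, 0.003]
contact_force: [1.0, 0.3, 0.5]
grip_width: 0.0002
```

Run:
```python
from h import *
o=r.get_obs();p,d=r.grab_frame('wrist');c=cam('wrist',o);np.savez('w3.npz',p=p,d=d)
cv2.imwrite('pics/w3.png',p[100:,:,::-1])
q=toph(pts(c,d).reshape(-1,3));g=p.reshape(-1,3)
k=(abs(q[:,2]-42)<4)&(q[:,1]>-160)&(q[:,1]<-100)&(q[:,0]>5)&(q[:,0]<60);print("lever top",k.sum(),np.percentile(q[k],[3,50,97],axis=0).round(1))
delta((32,-155,-8),(32,-150,-8))
```

```text
lever top 1609 [[  18.5 -130.    38.4]
 [  32.7 -124.9   40.6]
 [  45.3 -119.3   41.9]]
(32, -155, -8) shift [ 1.4  1.7 44. ] turn [-0.003  0.001  0.002]
(32, -150, -8) shift [ 1.4 -3.3 44. ] turn [-0.003  0.001  0.002]
now [[  30.7 -153.4   36. ]] F [ 0.43  0.27 -0.13] t 9.0 w 0.00018677721623868145
```

View pics/w3.png

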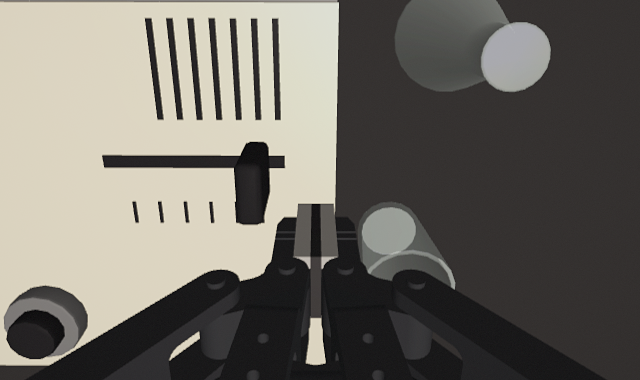

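The wrist view shows the lever at (252,185), left of the tips at (316,205) with a clear gap. Nothing is under the fingers. I'll descend beside it.

play_rows:
  deltas:
    - [0,[1,2,22],[0,0,0]]
    - [0,[1,2,44],[0,0,0]]
    - [0,[1,2,44],[0,0,0]]

```text
clock: 9.38
tcp_pos: [0.5813, -0.0643, 0.0756]
orientation: [-3.108, 0.436, 0.006]
contact_force: [0.2, 0.4, -0.1]
grip_width: -0.0002
```

play_rows:
  deltas:
    - [0,[0,-4,0],[0,0,0]]
    - [0,[0,-7,0],[0,0,0]]
    - [0,[0,-9,0],[0,0,0]]
    - [0,[0,-10,0],[0,0,0]]
    - [0,[0,-10,0],[0,0,0]]

```text
clock: 10.0
tcp_pos: [0.5842, -0.0549, 0.0758]
orientation: [-3.108, 0.437, 0.006]
contact_force: [0.2, -0.7, 0.8]
grip_width: -0.0003
```

play_rows:
  deltas:
    - [0,[0,-1,0],[0,0,0]]
    - [0,[0,-1,0],[0,0,0]]

```text
clock: 10.25
tcp_pos: [0.5843, -0.0544, 0.0757]
orientation: [-3.108, 0.438, 0.006]
contact_force: [-1.1, -2.0, 1.0]
grip_width: 0.0001
```

play_rows:
  deltas:
    - [0,[0,-1,0],[0,0,0]]
    - [0,[0,-1,0],[0,0,0]]

```text
clock: 10.5
tcp_pos: [0.5845, -0.0539, 0.0758]
orientation: [-3.108, 0.438, 0.006]
contact_force: [-1.0, -2.8, 1.5]
grip_width: 0.0002
```

play_rows:
  deltas:
    - [0,[0,-1,0],[0,0,0]]
    - [0,[0,-1,0],[0,0,0]]

```text
clock: 10.75
tcp_pos: [0.5846, -0.0533, 0.0758]
orientation: [-3.109, 0.439, 0.007]
contact_force: [-1.1, -3.6, 1.1]
grip_width: -0.0
```

play_rows:
  deltas:
    - [0,[0,-1,0],[0,0,0]]
    - [0,[0,-1,0],[0,0,0]]

```text
clock: 11.0
tcp_pos: [0.5848, -0.0526, 0.0758]
orientation: [-3.109, 0.439, 0.007]
contact_force: [-1.8, -3.0, 1.4]
grip_width: 0.0002
```

play_rows:
  deltas:
    - [0,[0,-1,0],[0,0,0]]
    - [0,[0,-1,0],[0,0,0]]

```text
clock: 11.25
tcp_pos: [0.5851, -0.0517, 0.0758]
orientation: [-3.109, 0.439, 0.007]
contact_force: [-2.1, -4.1, 2.5]
grip_width: -0.0002
```

play_rows:
  deltas:
    - [0,[0,-1,0],[0,0,0]]
    - [0,[0,-1,0],[0,0,0]]

```text
clock: 11.5
tcp_pos: [0.5854, -0.0504, 0.0758]
orientation: [-3.109, 0.438, 0.007]
contact_force: [-1.6, -3.5, 1.9]
grip_width: 0.0001
```

```bash
cat > lev.py <<'E'
from h import *
o=r.get_obs();delta()
for n in('wrist','side'):
    p,d=r.grab_frame(n);c=cam(n,o)
    q=toph(pts(c,d).reshape(-1,3))
    k=(abs(q[:,2]-40.5)<4)&(q[:,1]>-140)&(q[:,1]<-40)&(q[:,0]>17 if n=='side' else q[:,0]>47-5)&(q[:,0]<60)&(p.reshape(-1,3).max(1)<75)
    print(n,k.sum(),np.percentile(q[k],[5,50,95],axis=0).round(1).tolist() if k.any() else 0)
    cv2.imwrite(f'pics/lev_{n}_{o["clock"]:.2f}.png',p[:,:,::-1])
E
python3 lev.py
```

```text
now [[  30.2 -139.3   -9.2]] F [-1.55 -3.49  1.93] t 11.5 w 8.998403757827758e-05
wrist 565 [[42.2, -125.0, 37.0], [44.5, -120.0, 39.9], [46.0, -114.9, 41.5]]
side 65 [[17.6, -128.2, 37.6], [28.3, -117.7, 40.6], [40.6, -111.7, 42.9]]
```

play_rows:
  deltas:
    - [0,[0,-1,0],[0,0,0]]
    - [0,[0,-1,0],[0,0,0]]

```text
clock: 11.85
tcp_pos: [0.5861, -0.0479, 0.0757]
orientation: [-3.108, 0.436, 0.006]
contact_force: [-0.8, -0.4, -0.6]
grip_width: 0.0002
```

play_rows:
  deltas:
    - [0,[0,-1,0],[0,0,0]]
    - [0,[0,-1,0],[0,0,0]]

```text
clock: 12.1
tcp_pos: [0.5866, -0.0459, 0.0757]
orientation: [-3.107, 0.435, 0.006]
contact_force: [-0.3, -0.8, 0.3]
grip_width: -0.0002
```

play_rows:
  deltas:
    - [0,[0,-1,0],[0,0,0]]
    - [0,[0,-1,0],[0,0,0]]

```text
clock: 12.35
tcp_pos: [0.5869, -0.0446, 0.0757]
orientation: [-3.107, 0.434, 0.006]
contact_force: [-0.3, -0.2, 0.9]
grip_width: 0.0002
```

```bash
python3 lev.py
```

```text
now [[  30.  -133.4   -9.3]] F [-0.27 -0.23  0.93] t 12.35 w 0.000247362943386683
wrist 554 [[42.3, -115.8, 37.1], [44.5, -111.0, 39.9], [46.1, -106.0, 41.5]]
side 62 [[19.1, -120.5, 37.1], [28.6, -109.1, 40.7], [39.5, -103.2, 42.5]]
```

First click is in (lever y ≈ -111). Next is the second.

play_rows:
  deltas:
    - [0,[0,-2,0],[0,0,0]]
    - [0,[0,-4,0],[0,0,0]]
    - [0,[0,-5,0],[0,0,0]]
    - [0,[0,-6,0],[0,0,0]]
    - [0,[0,-7,0],[0,0,0]]
    - [0,[0,-8,0],[0,0,0]]

```text
clock: 13.2
tcp_pos: [0.5888, -0.0382, 0.0757]
orientation: [-3.108, 0.436, 0.006]
contact_force: [-1.0, -5.3, 1.1]
grip_width: -0.0
```

play_rows:
  deltas:
    - [0,[0,-1,0],[0,0,0]]
    - [0,[0,-1.5,0],[0,0,0]]

```text
clock: 13.45
tcp_pos: [0.5892, -0.0368, 0.0757]
orientation: [-3.108, 0.436, 0.006]
contact_force: [-1.3, -3.8, 1.5]
grip_width: 0.0
```

play_rows:
  deltas:
    - [0,[0,-1,0],[0,0,0]]
    - [0,[0,-1.5,0],[0,0,0]]

```text
clock: 13.7
tcp_pos: [0.5901, -0.0336, 0.0758]
orientation: [-3.106, 0.434, 0.005]
contact_force: [-0.0, 0.1, 0.7]
grip_width: -0.0001
```

```bash
python3 lev.py
```

```text
now [[  29.9 -121.9   -9.2]] F [-0.01  0.11  0.73] t 13.7 w -0.00010154182666890158
wrist 559 [[42.2, -102.0, 37.1], [44.5, -97.4, 39.8], [46.1, -92.3, 41.4]]
side 60 [[19.1, -109.6, 37.3], [27.3, -93.8, 40.3], [37.6, -88.9, 43.2]]
```

Second click is in (lever y ≈ -97.4). For the third I'll approach, then take 1 mm steps and check the force at each.

play_rows:
  deltas:
    - [0,[0,-2,0],[0,0,0]]
    - [0,[0,-4,0],[0,0,0]]
    - [0,[0,-6,0],[0,0,0]]
    - [0,[0,-7,0],[0,0,0]]
    - [0,[0,-8,0],[0,0,0]]
    - [0,[0,-9,0],[0,0,0]]
    - [0,[0,-10,0],[0,0,0]]

```text
clock: 14.68
tcp_pos: [0.5924, -0.0252, 0.0758]
orientation: [-3.108, 0.435, 0.006]
contact_force: [-1.2, -4.4, 1.6]
grip_width: 0.0001
```

play_rows:
  deltas:
    - [0,[0,-1,0],[0,0,0]]
    - [0,[0,-1,0],[0,0,0]]

```text
clock: 14.92
tcp_pos: [0.5926, -0.0246, 0.0758]
orientation: [-3.108, 0.436, 0.006]
contact_force: [-1.3, -4.9, 2.2]
grip_width: -0.0
```

```bash
python3 lev.py
```

```text
now [[  29.9 -112.6   -9.2]] F [-1.25 -4.87  2.21] t 14.925 w -2.3943997897953852e-05
wrist 571 [[42.3, -98.1, 37.1], [44.6, -93.3, 39.8], [46.1, -88.2, 41.6]]
side 58 [[19.5, -100.4, 37.2], [27.6, -90.4, 40.4], [37.3, -85.8, 43.6]]
```

play_rows:
  deltas:
    - [0,[0,-1,0],[0,0,0]]
    - [0,[0,-1.2,0],[0,0,0]]

```text
clock: 15.28
tcp_pos: [0.5931, -0.0229, 0.0758]
orientation: [-3.108, 0.435, 0.006]
contact_force: [-1.8, -3.1, 0.9]
grip_width: -0.0002
```

play_rows:
  deltas:
    - [0,[0,-1,0],[0,0,0]]
    - [0,[0,-1,0],[0,0,0]]

```text
clock: 15.52
tcp_pos: [0.5939, -0.0203, 0.0758]
orientation: [-3.106, 0.433, 0.005]
contact_force: [0.7, -0.9, 0.2]
grip_width: -0.0003
```

Force has dropped, so the lever should have snapped over. I'll back off and check.

play_rows:
  deltas:
    - [0,[0,5,0],[0,0,0]]
    - [0,[0,10,0],[0,0,0]]
    - [0,[0,10,-25],[0,0,0]]
    - [0,[0,10,-50],[0,0,0]]
    - [0,[0,10,-60],[0,0,0]]
    - [0,[0,10,-60],[0,0,0]]

```text
clock: 16.27
tcp_pos: [0.5915, -0.0304, 0.1361]
orientation: [-3.106, 0.433, 0.003]
contact_force: [0.7, 0.7, -0.3]
grip_width: 0.0001
```

```bash
python3 lev.py; python3 -c "
from h import *
delta((-70,5,50),(-70,5,10),(-70,5,-6))"
```

```text
now [[  30.4 -118.4   51.1]] F [ 0.71  0.73 -0.32] t 16.275 w 0.00014855222994011844
wrist 259 [[42.3, -87.7, 36.8], [44.3, -83.0, 40.0], [46.1, -78.0, 41.4]]
side 37 [[17.8, -80.7, 37.6], [28.2, -77.4, 39.8], [39.3, -74.5, 42.3]]
(-70, 5, 50) shift [ -98.8 -124.2    0.9] turn [-0.005  0.005  0.006]
(-70, 5, 10) shift [ -98.6 -124.1   40.9] turn [-0.005  0.005  0.006]
(-70, 5, -6) shift [ -98.5 -124.    56.9] turn [-0.005  0.005  0.006]
now [[  29.5 -118.6   49.9]] F [-0.82 -0.15 -0.14] t 16.375 w -0.0002013295692775536
```

The lever is at y = -83.0, i.e. 42 mm of travel, which is the third notch. On to the button.

play_rows:
  deltas:
    - [0,[-30,-40,0],[0,0,0]]
    - [0,[-65,-82,0],[0,0,0]]
    - [0,[-98.5,-124,0],[0,0,0]]
    - [0,[-98.5,-124,25],[0,0,0]]
    - [0,[-98.5,-124,45],[0,0,0]]
    - [0,[-98.5,-124,50],[0,0,0]]
    - [0,[-98.5,-124,50],[0,0,0]]

```text
clock: 17.25
tcp_pos: [0.5293, 0.1159, 0.0855]
orientation: [-3.107, 0.433, 0.009]
contact_force: [0.4, 0.5, -0.2]
grip_width: -0.0002
```

Run:
```python
from h import *
delta((-70,5,-6),(-70,5,-12))
p,d=r.grab_frame('side');cv2.imwrite('pics/s4.png',cv2.resize(p[200:330,240:420,::-1],None,fx=4,fy=4))
```

```text
(-70, 5, -6) shift [ 0.3 -0.3  6.5] turn [-0.004  0.006  0.006]
(-70, 5, -12) shift [ 0.3 -0.3 12.5] turn [-0.004  0.006  0.006]
now [[-70.2   4.7   0.5]] F [ 0.38  0.52 -0.2 ] t 17.25 w -0.00023043123307125993
```

View pics/s4.png

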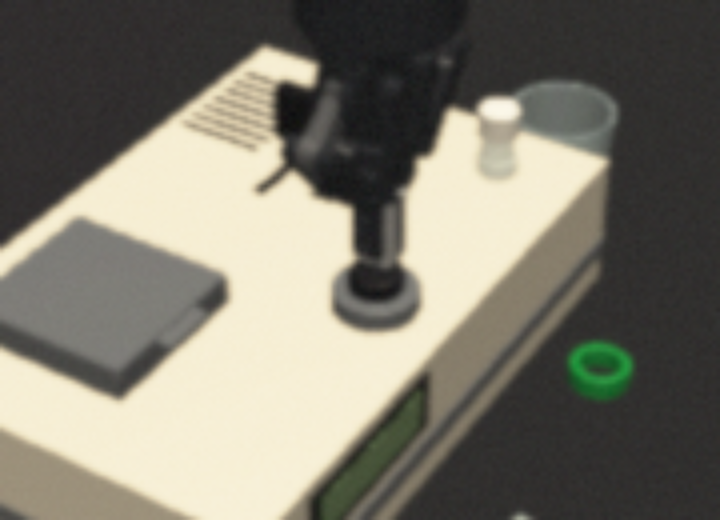

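The tips stand just above the button's centre at (378,268). The lid is shut and the vial is in place.

play_rows:
  deltas:
    - [0,[0,0,3],[0,0,0]]
    - [0,[0,0,5],[0,0,0]]
    - [0,[0,0,7],[0,0,0]]
    - [0,[0,0,8],[0,0,0]]
    - [0,[0,0,9],[0,0,0]]
    - [0,[0,0,10],[0,0,0]]

```text
clock: 18.05
tcp_pos: [0.5297, 0.1161, 0.0761]
orientation: [-3.106, 0.434, 0.007]
contact_force: [-1.0, -0.0, 1.3]
grip_width: 0.0001
```

play_rows:
  deltas:
    - [0,[0,0,1],[0,0,0]]
    - [0,[0,0,2],[0,0,0]]
    - [0,[0,0,2],[0,0,0]]

```text
clock: 18.42
tcp_pos: [0.5298, 0.1161, 0.0742]
orientation: [-3.106, 0.434, 0.007]
contact_force: [-1.6, -1.4, 2.6]
grip_width: -0.0001
```

play_rows:
  deltas:
    - [0,[0,0,1],[0,0,0]]
    - [0,[0,0,1.5],[0,0,0]]
    - [0,[0,0,1.5],[0,0,0]]

```text
clock: 18.8
tcp_pos: [0.5298, 0.1161, 0.0727]
orientation: [-3.106, 0.434, 0.007]
contact_force: [-2.3, -0.6, 4.2]
grip_width: 0.0
```

play_rows:
  deltas:
    - [0,[0,0,1],[0,0,0]]
    - [0,[0,0,1.5],[0,0,0]]
    - [0,[0,0,1.5],[0,0,0]]

```text
clock: 19.18
tcp_pos: [0.5298, 0.1161, 0.0721]
orientation: [-3.107, 0.434, 0.006]
contact_force: [-4.7, -1.3, 13.5]
grip_width: -0.0001
```

play_rows:
  deltas:
    - [0,[0,0,1],[0,0,0]]
    - [0,[0,0,1],[0,0,0]]

```text
clock: 19.42
tcp_pos: [0.5298, 0.1161, 0.0721]
orientation: [-3.107, 0.434, 0.006]
contact_force: [-5.3, -1.8, 12.8]
grip_width: -0.0
```

The button is bottomed out at 13 N. I'll release it straight up and retreat clear.

play_rows:
  deltas:
    - [0,[0,0,-5],[0,0,0]]
    - [0,[0,0,-20],[0,0,0]]
    - [0,[0,0,-60],[0,0,0]]
    - [0,[0,0,-110],[0,0,0]]
    - [0,[0,50,-130],[0,0,0]]
    - [0,[0,105,-130],[0,0,0]]
    - [0,[0,160,-130],[0,0,0]]
    - [0,[0,215,-130],[0,0,0]]

```text
clock: 20.42
tcp_pos: [0.471, -0.0929, 0.2021]
orientation: [-3.107, 0.433, 0.004]
contact_force: [0.9, -0.0, 0.4]
grip_width: 0.0004
```

play_rows:
  deltas:
    - [0,[0,60,0],[0,0,0]]
    - [0,[0,120,0],[0,0,0]]
    - [0,[0,120,0],[0,0,0]]
    - [0,[0,120,0],[0,0,0]]

```text
clock: 20.92
tcp_pos: [0.4384, -0.2078, 0.2019]
orientation: [-3.106, 0.434, 0.003]
contact_force: [0.1, 0.7, -0.4]
grip_width: 0.0003
```

Run:
```python
from h import *
p,d=r.grab_frame('top');cv2.imwrite('pics/t5.png',p[:,:,::-1]);q=toph(pts(cam('top'),d).reshape(-1,3))
k=(abs(q[:,2]-41)<4)&(q[:,1]>-140)&(q[:,1]<-40)&(q[:,0]>10)&(q[:,0]<50);print("lever",np.median(q[k],axis=0))
b=abs(q[:,0]+70)+abs(q[:,1]-5)<8;print("button z",np.percentile(q[b,2],[10,50,90]))
b=(abs(q[:,0]-30)<30)&(abs(q[:,1]-85)<30);print("lid z",np.percentile(q[b,2],[5,50,95]))
delta()
```

```text
lever [ 29.5147296  -82.59743442  42.21756573]
button z [21.30868504 22.45718291 24.05000004]
lid z [19.70119018 21.62950577 23.69121476]
now [[ -66.9 -330.7  116.9]] F [-0.08 -0.01  0.17] t 20.975 w -0.00029119180324521757
```

View pics/t5.png

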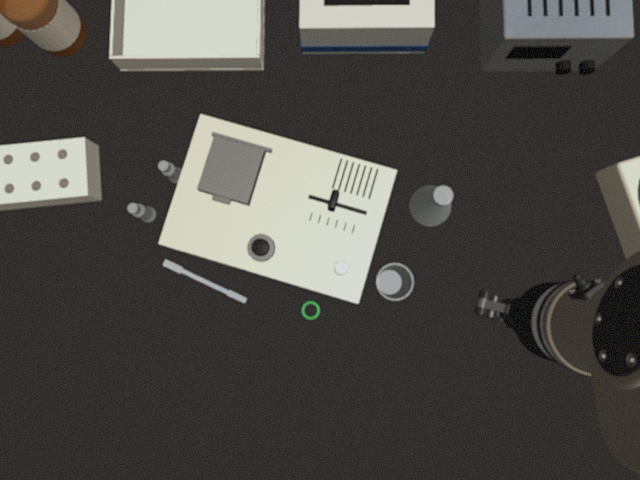

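The top view shows the lid shut at (233,168), the lever at (333,202) in the third notch and the button up at (261,247). The bystanders look unmoved and the arm is clear.

```bash
python3 -c "
from bench import r
print(r.hand_in())"
```

```text
the job is handed in; nothing more can be done
None
```

I did the job in the order asked and handed it in at about 21 s of the 64 s allowed: lid shut, lever at the third notch, read button pressed and released.

- **Lid:** I pushed it down to its stop, at about 9 N. It reads level, with its upper face about 20–21 mm above the top, and stayed there after I lifted off.
- **Lever:** I pushed it click by click, checking after each one: about 14, 28 and 42 mm of travel. The last check put it at y = -82.6 mm, against -83 mm for the third notch. I saw no sign of it running past, though I measured between pushes, not continuously.
- **Button:** I pressed it until it bottomed, at about 13 N, then let it go. Its top height is back to the starting value (22.5 mm, against 22.8 mm before).
- **Other things:** In the final top view the bystanders look unmoved and the arm is clear of everything. I did not look at the sample itself, because it is under the shut lid.

**What disagreed:** the shut fingertips end about 28 mm short of the reported TCP. My first push on the lid therefore closed it only part way. I found this from the camera depth, corrected for it, and closed the lid fully before touching the lever.

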